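Lock the pressure screw of an etching press

ROBOT

A 7-joint arm with a two-finger parallel gripper is mounted at the origin on the work surface. World frame = base frame: x ahead of the robot, y to its left, z up, the work surface at z = 0. Lengths are in mm, angles in rad, forces in N, time in s.
With the tool pointing down it reaches from about 425 to 1025 mm from the base axis. Payload 9.4 kg.
Tool frame: the origin (TCP) lies between the finger pads; the fingertips stand 11 mm ahead of it and the grasp point (between the pads) lies 8 mm behind it; x points along the fingers, z is the direction in which the jaws open and shut, and the axes are right-handed (so a half turn about x gives the same grasp; the last joint's range is limited). The gripper opens to 93 mm and grips with 3 to 60 N. Pads are 15 mm wide; open, the fingers measure 128 mm over their backs; the gripper's body (75 mm by 188 mm) begins 65 mm behind the grasp point.
Start: joints at [1.188, 0.599, -0.003, 1.599, 0.002, 0.943, -0.08], TCP at [218.256, -691.367, 229.618] pointing down, gripper open.
Joint ranges: [-2.57, 2.57], [-0.35, 1.97], [-1.29, 1.29], [0.11, 2.56], [-1.05, 4.19], [0.11, 1.86], [-2.63, 2.63]. Speed limits (rad/s): [2.22, 2.22, 3.01, 3.01, 3.14, 3.14, 3.14].

INTERFACE

Orientations are given as a 3x3 rotation matrix whose columns are the frame's x, y, z axes.
In Python, from bench import * gives the robot as it stands.
- The arm moves only by the shell command python3 -m handwheel 'ROWS' [OPENING] [FORCE]. ROWS is JSON, a list of rows, each a list of 4 numbers: the shift along the world's x, y, z in mm, then the turn about the world's z in degrees. A call has 1 to 8 rows; each row shifts and turns the pose as measured when the row begins; what a row does not reach is not made up. A row lasts 1/8 s, in which the tool goes at most 62.5 mm and 10.7 degrees, less where a joint would pass 70% of its speed; a pose out of reach is approached as far as the arm can. A call with a gripper value outside its range is refused whole. OPENING is the opening, from -1 (shut) to 1 (fully open), so that 0 is half open, set as the call begins (- or left out, the last holds). The fingers move at their own pace and stop on an object; FORCE is the grip in N (left out, the last holds). Time passes only in rows, so rows that do not move let the fingers close. It gives the time, the measured TCP pose, the force and the opening at its end, in the units of the state.
- observe(): the state, without advancing time (a new reading comes with each control period).
- read_camera(name): name is "scene" or "top"; returns the picture (420x560x3 uint8, red, green, blue); there is no depth.
- camera_model(name): a dict with "fovy" (degrees; the focal length in pixels is half the picture's height over the tangent of half this angle, whatever the lens; pixels are square), "cx", "cy" (the principal point, pixels), "R" (3x3) and "t" (3): a world point X has camera coordinates R X + t. Camera axes: x right, y down, z forward; pixel columns grow to the right and rows downward; lengths in mm; the calibration is good to about 2 mm. A picture is of the moment at which its call begins. camera_model takes no time and is no camera call.
- close_job(): hands the job in, once; it reports no verdict.
The state is a dict: "time_s": time; "joint_pos": joint angles; "qvel": joint speeds; "joint_torque": joint torques, N m; "position": TCP position; "orientation": TCP orientation; "force": force on the tool from outside, world axes, zero at the start; "moment": the same for the moment, N m; "finger_gap": finger opening in mm.
Only numpy, scipy, OpenCV 4.12 (cv2) and the standard library are available. Lean on these libraries where they do the work, as an engineer would, in place of code of your own. Each camera call takes 0.05 s, during which the arm holds its last target.

TASK

The pressure of the little etching press is set, but the screw on the robot's right has not been locked. Put the square T-key on that screw's head, turned so that its crossbar will bear on the two tie studs and hold the screw; then push the lock nut's lever clockwise until the nut is down and firmly tight, without overloading it or losing the screw's setting. Take the key off, stand it upright in the wooden tray again, and leave the spanner, the white eraser and the ink tin where they are.

Things in the scene. Friction and masses are not known exactly. Their poses are not given: they have to be found in the camera images.
- press: Fixed table-top etching press. Origin on the table under its middle; x along the bed's travel, y along the roller, z up; any yaw to 0.3. Cheeks at y = +125 and -125 mm, each with a cap (130 mm along x, 46 along y), flat top 177 mm over the table, a pressure screw through its middle. The screw to lock is at y = -125; the other is locked and fixed. Star wheel outside the +y cheek, to y = 180.
- stud_front (a point): Axis, at cap-top height, of the steel tie stud 50 mm to -x of the screw to lock, in the press's frame. 12 mm diameter, rising 46 mm over the cap; a hex nut hides its lowest 12 mm.
- stud_back (a point): The same for the like stud 50 mm to +x of that screw. The key's crossbar comes to bear on these two studs when the screw is dragged clockwise.
- screw_head (a point): On the axis of the screw to lock, on the collar at the foot of its square head, 22 mm over the cap: the key's underside rests here. Head: 20 mm square, 12 mm straight, then a 5 mm taper to 14. x and y axes square to its flats, z up; x starts 0.27 to 0.35 rad counterclockwise (from above) of the press's x. It turns easily (0.06 N m): the nut drags it along clockwise unless a key holds it.
- pointer_tip (a point): Tip of the small red pointer on that screw's collar, along the screw_head's +x, 27 mm from the axis: it shows the setting. It may creep clockwise as the key's slack is taken up, by no more than 22 degrees (10 mm at this tip) from its start.
- lever_ball (a point): Centre of the 18 mm black ball on the brass lock nut's lever, 82 mm from the screw axis, 16 mm over the cap. The lever, a 9 mm round bar, rises to it from 9 mm over the cap at the nut. From above it starts -45 to -65 degrees from the press's x (+x, -y side) and tightens clockwise, past outboard (-90), to about -120 to -140. Nothing stands under it beyond the cap. The point's x points outward along it.
- lock_nut (a joint): Turn of the lock nut on its screw, rad, growing clockwise (tightening): 0 to 0.35 at the start, 1.25 when it meets the cap. Running it down takes about 0.18 N m (3 N square to the lever at 60 mm from the axis). Clockwise creep of the screw (up to 0.3 rad) adds to the lever's travel.
- nut_nip (a joint): How far the seated nut is nipped up, rad; 0 when it only touches. It gives from about 0.3 N m, then 0.01 rad per further 0.1 N m; 0.03 of it stays when let go. Firmly tight is above 0.025: 0.55 N m, or 9 N square to the lever at 60 mm from the axis, felt while it turns (the force sinks once the push stops). About 12 N there is right; over 25 N on any part of the press overloads it.
- key_center (a point): Centre of the T-key's block, 34 x 34 x 36 mm high, standing on its mouth: a square socket 21.2 mm wide, 18.5 deep. The 8 mm crossbar sticks out along the key's +x and -x to 62 mm from the axis, 14 mm over the underside; the y faces are plain. z up, 0.28 kg. Put on with its x along the head's x (or a half turn off) the bar lies 3 to 8 mm short of the studs; a quarter turn off nothing stops it.
- key_mouth (a point): The middle of the T-key's underside, 18 mm below key_center.
- tray: Fixed shallow wooden tool tray, 180 mm (its x) by 280 mm (its y), 10 mm high over all, 4 mm walls. Origin under its middle on the table; its inner floor is 4 mm over the table. The key starts in its +y half; a loose spanner lies along x at y = -95 mm.
- spanner: A loose flat spanner, 130 mm long, lying in the tray: leave it.
- ink_tin: Loose ink tin, 72 mm across, 50 mm high: leave it.
- eraser: Loose white block, 120 x 50 x 45 mm: leave it.
Mind the look-alikes: they are no part of the job. Of the things shaped like the part that bears key_center, the red one is meant.

How it is judged (in metres and radians):
On the way, in this order (a step that is already met when the one before it is completed fails the run):
1. the T-key is fully down on the square head of the screw (horizontal distance between key_mouth and screw_head below 0.004 m and distance between key_mouth and screw_head below 0.005 m and angle between key_mouth's own z axis and vertical below 0.12 rad), for 0.2 s.
2. with the key still on, the lock nut is run down to the cap and nipped up firmly (value of joint lock_nut above 1.22 rad and value of joint nut_nip above 0.025 rad and distance between key_mouth and screw_head below 0.006 m), for 0.2 s.
At the end, for the whole second after the job is handed in: The lock nut is down on the cap (lock_nut above 1.2) and still nipped up (nut_nip above 0.02), the pointer of the screw is within 22 degrees (10.5 mm at its tip) of where it was at the start, and the key stands upright (within 0.1 rad) on the tray's floor (value of joint lock_nut above 1.2 rad and value of joint nut_nip above 0.02 rad and distance of pointer_tip from where it was at the start of the episode below 0.0105 m and x of key_mouth in the frame of tray between -0.09 and 0.09 m and y of key_mouth in the frame of tray between -0.14 and 0.14 m and z of key_mouth in the frame of tray below 0.009 m and angle between key_mouth's own z axis and vertical below 0.1 rad); the robot touches nothing.
It fails at once if the gripper presses on the press or its lever with more than 25 N (contact force between any of the fingers, the arm and press above 25 N).
It fails at once if the spanner, the eraser or the ink tin is shifted by more than 30 mm (distance of any of spanner, ink_tin, eraser from where it was at the start of the episode above 0.03 m).
It also fails if it takes over 72 s, if anything falls off the work surface, if the arm or the gripper's body presses on something with over 40 N, if the wrist force passes 120 N, or if a joint passes its speed limit or range.

## Working session

There is one attempt and no reset: what is moved stays moved. The work goes in short steps, Python scripts to look and compute and a shell command to move; the robot and the scene stay as the last step left them, time stands still between calls to the robot, and variables do not carry over. Pictures are saved under pics/ and viewed, and the job is handed in when it is done.

```bash
ls; mkdir -p pics; python3 - <<'E'
from bench import *
import cv2,json
s=observe()
print(s)
for n in("scene","top"):
    m=camera_model(n);print(n,m)
    im=read_camera(n);cv2.imwrite(f"pics/{n}0.png",im[:,:,::-1])
E
```

```text
pics
{'time_s': 0.0, 'joint_pos': array([ 1.18831448,  0.6001255 , -0.0025366 ,  1.6001128 ,  0.00182998,
        0.94288869, -0.07978266]), 'qvel': array([ 0.00042818,  0.00053501, -0.00185512, -0.00115947, -0.00098656,
        0.00149165,  0.00086025]), 'joint_torque': array([-1.40218381e-03, -7.65078020e+01,  1.49703406e+00, -2.52356315e+01,
       -5.24772098e-02,  1.69334892e-02,  1.67605253e-04]), 'position': array([ 218.08795488, -690.93821604,  228.76588213]), 'orientation': array([[-6.19627577e-04,  9.53585342e-01,  3.01122252e-01],
       [ 1.40197694e-03,  3.01122842e-01, -9.53584327e-01],
       [-9.99998825e-01, -1.68700691e-04, -1.52348868e-03]]), 'force': array([-0.01291113, -0.35776313, -0.89809829]), 'moment': array([ 0.10895854, -0.01382131,  0.01875667]), 'finger_gap': 92.78280714202324}
scene {'fovy': 48.08221603928684, 'cx': 272.93300543754407, 'cy': 203.26249521145476, 'R': array([[ 0.59361456,  0.80468442,  0.01023375],
       [ 0.60933965, -0.44112967, -0.65887009],
       [-0.52566809,  0.39735071, -0.75218712]]), 't': array([-313.64771432, -255.8767947 , 1707.61217022])}
top {'fovy': 48.01913782738086, 'cx': 284.6451302479362, 'cy': 201.94891904305683, 'R': array([[ 0.01081601, -0.99961627,  0.02550133],
       [-0.99082409, -0.01414996, -0.134415  ],
       [ 0.13472426, -0.0238135 , -0.99059694]]), 't': array([ -35.92623363,  599.39161987, 1254.92315051])}
```

View pics/scene0.png

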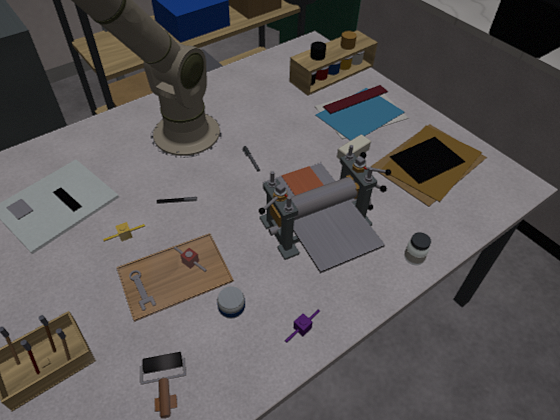

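View pics/top0.png

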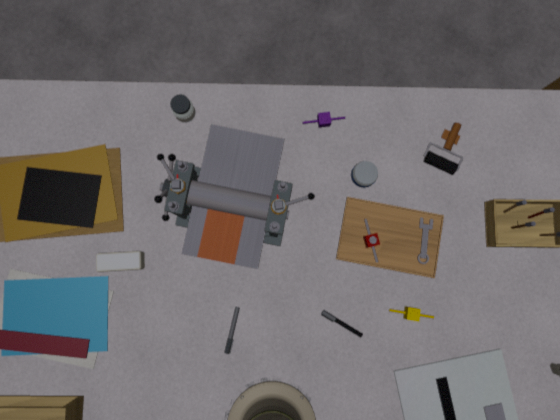

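```bash
cat > h.py <<'E'
from bench import *
import cv2,numpy as np
def K(n):
    m=camera_model(n);f=210/np.tan(np.radians(m["fovy"]/2));return m,f
def proj(n,X):
    m,f=K(n);c=np.array(m["R"])@np.array(X,float)+m["t"];return np.array([m["cx"]+f*c[0]/c[2],m["cy"]+f*c[1]/c[2]])
def ray(n,p):
    m,f=K(n);R=np.array(m["R"]);o=-R.T@m["t"];d=R.T@np.array([(p[0]-m["cx"])/f,(p[1]-m["cy"])/f,1.]);return o,d/np.linalg.norm(d)
def plane(n,p,z):
    o,d=ray(n,p);return o+d*(z-o[2])/d[2]
def tri(pt,ps):
    A=np.zeros((3,3));b=np.zeros(3);L=[]
    for n,p in(("top",pt),("scene",ps)):
        o,d=ray(n,p);M=np.eye(3)-np.outer(d,d);A+=M;b+=M@o;L.append((o,M))
    X=np.linalg.solve(A,b);return X,[np.linalg.norm(M@(X-o)) for o,M in L]
def crop(im,x0,y0,w,h,s,f,g=1.6):
    c=im[y0:y0+h,x0:x0+w,::-1];c=np.clip(255*(c/255.)**(1/g),0,255).astype(np.uint8)
    cv2.imwrite(f,cv2.resize(c,None,fx=s,fy=s,interpolation=cv2.INTER_CUBIC))
E
python3 - <<'E'
from h import *
t=cv2.imread("pics/top0.png")[:,:,::-1];s=cv2.imread("pics/scene0.png")[:,:,::-1]
crop(t,240,165,80,60,10,"pics/c1.png");crop(t,330,190,120,90,6.6,"pics/c2.png")
crop(s,250,165,66,50,12,"pics/c3.png");crop(s,110,225,130,95,6,"pics/c4.png")
E
```

```text
(no output)
```

View pics/c1.png

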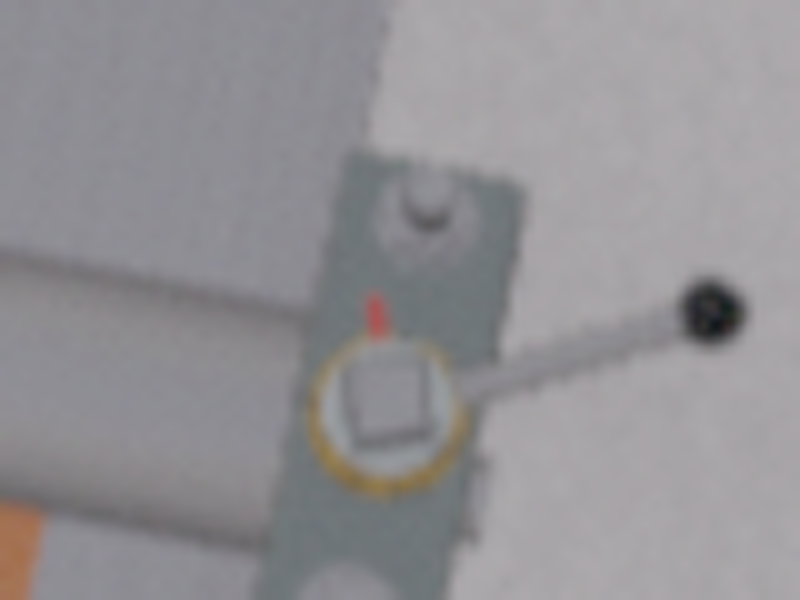

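View pics/c2.png

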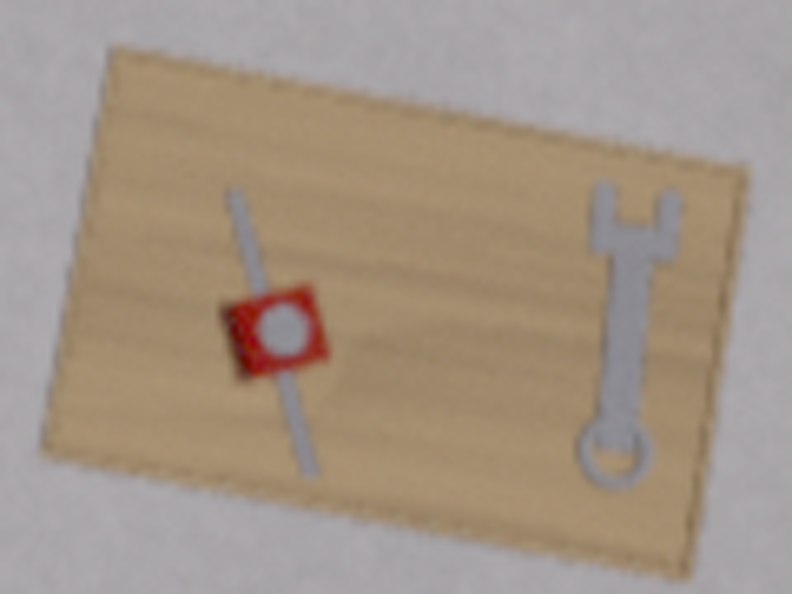

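View pics/c3.png

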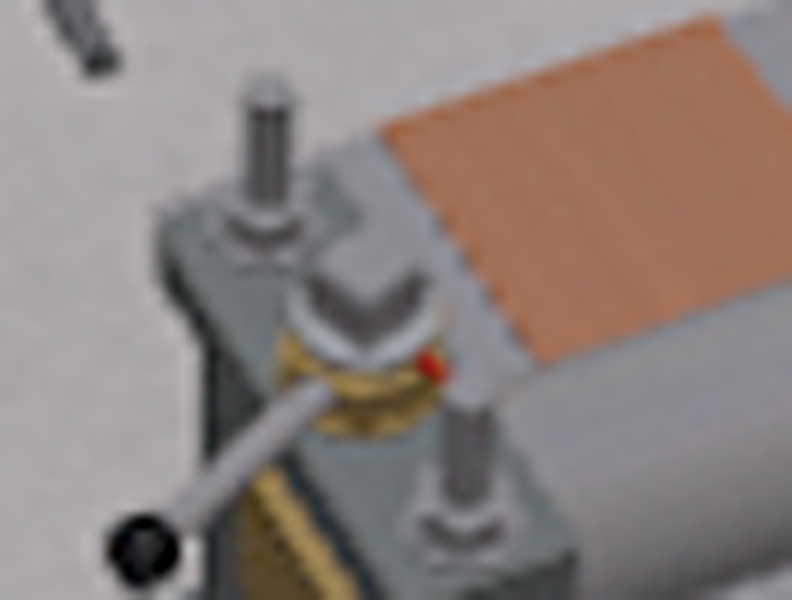

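View pics/c4.png

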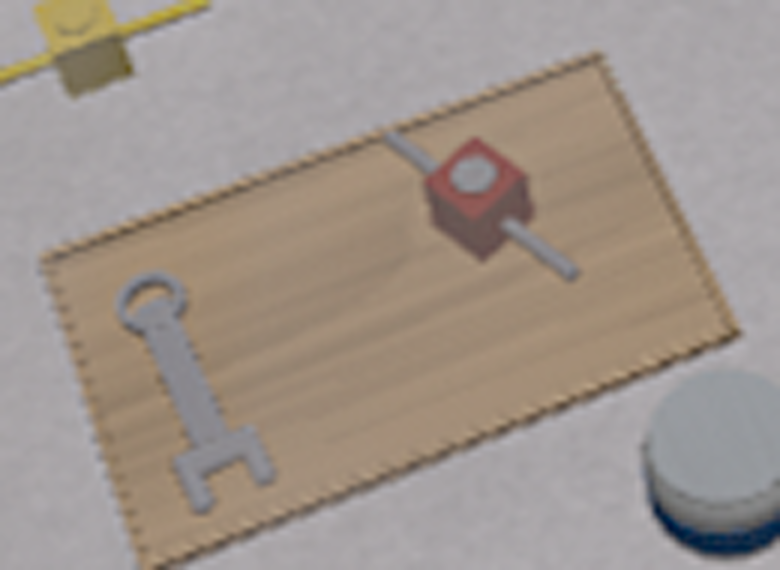

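```bash
python3 - <<'E'
from h import *
t=cv2.imread("pics/top0.png")[:,:,::-1];s=cv2.imread("pics/scene0.png")[:,:,::-1]
crop(t,255,175,48,60,10,"pics/c5.png",1.3)
for n in("top","scene"):
    m,f=K(n);print(n,-np.array(m["R"]).T@m["t"],f)
for n,im,(x0,y0,x1,y1) in(("top",t,(330,190,450,280)),("scene",s,(110,225,240,320)),("top",t,(255,175,330,240)),("scene",s,(250,165,316,215))):
    a=im[y0:y1,x0:x1].astype(int)
    red=(a[...,0]>1.7*a[...,1])&(a[...,0]>1.7*a[...,2])&(a[...,0]>50)
    blk=a.max(2)<45
    hsv=cv2.cvtColor(im[y0:y1,x0:x1].copy(),cv2.COLOR_RGB2HSV)
    for nm,k in(("red",red),("blk",blk),("brass",(hsv[...,0]>15)&(hsv[...,0]<32)&(hsv[...,1]>110)&(hsv[...,2]>60))):
        N,l,st,c=cv2.connectedComponentsWithStats(k.astype(np.uint8))
        for i in range(1,N):
            if st[i,4]>4: print(n,nm,c[i]+[x0,y0],st[i])
E
```

```text
top [ 425.21163887    2.4530324  1324.60641956] 471.4558035536069
scene [1239.73895764 -539.00832945 1119.06411092] 470.7584430085457
top red [371.07692308 239.95384615] [ 34  43  16  15 130]
top brass [388.05668342 236.43396985] [   7    8  106   79 4975]
top brass [422.5 259.5] [91 69  4  2  6]
scene red [188.6  254.65] [71 23 16 13 80]
scene blk [229.53521127 313.87323944] [109  83  21  10  71]
scene brass [124.66473988 230.15028902] [  0   0  35  14 173]
top red [277.2 196.6] [22 20  2  4  5]
top blk [310.70833333 195.95833333] [53 19  6  5 24]
top blk [273.2  234.28] [14 57  9  5 25]
top brass [277.14285714 211.28571429] [16 31 14  8 21]
scene red [300.53831776 180.10841121] [ 32   2  34  28 535]
scene red [285.16666667 195.16666667] [34 29  3  3  6]
scene blk [271.95652174 177.34782609] [21  9  3  8 23]
scene blk [272. 184.] [20 19  5  1  5]
scene blk [267.55555556 195.26666667] [14 21  8 17 45]
scene blk [279.85714286 190.19047619] [26 23  9  5 21]
scene blk [283.  197.6] [31 32  5  2  5]
scene blk [288.2173913  202.30434783] [37 34  4  8 23]
scene blk [277.         208.11538462] [23 37  9 13 26]
scene blk [270.  210.4] [17 40  9 10 50]
scene blk [261.53333333 210.36666667] [ 9 43  6  6 30]
scene blk [309.66666667 212.33333333] [53 45 13  5 21]
scene blk [293.72727273 213.18181818] [38 46 10  4 22]
scene brass [278.         195.66666667] [23 28 12  5 21]
scene brass [283.5 199. ] [31 32  6  4  8]
scene brass [274.73333333 209.43333333] [21 39  9 11 30]
```

View pics/c5.png

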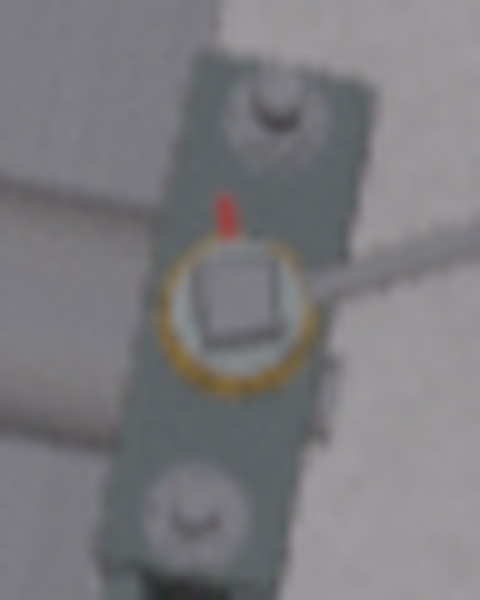

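```bash
python3 - <<'E'
from h import *
t=cv2.imread("pics/top0.png")[:,:,::-1];s=cv2.imread("pics/scene0.png")[:,:,::-1]
P5=lambda x,y:((x+.5)/10-.5+255,(y+.5)/10-.5+175)
P3=lambda x,y:((x+.5)/12-.5+250,(y+.5)/12-.5+165)
b,r=tri((310.8,195.9),(261.55,210.4));print("ball",b,r)
print("pointer",tri(P5(222,197),P3(437,370)),plane("top",P5(222,197),198))
pl=plane("top",P5(228,215),197);print("pointer mid",pl)
for c in((205,52),(378,88),(100,560),(285,590)):print("cap",plane("top",P5(*c),177))
print("studfront top scene",plane("scene",P3(270,92),223),"back",plane("scene",P3(470,395),223))
print("stud top cam",plane("top",P5(195,495),223),plane("top",P5(278,80),223))
for c in ((195,262),(268,252),(280,330),(210,345)):print("head",plane("top",P5(*c),213))
print("brass circ",plane("top",P5(237,315),190))
crop(s,268,180,24,22,30,"pics/c6.png",1.2)
crop(t,268,192,24,24,25,"pics/c7.png",1.2)
E
```

```text
ball [594.91474791 -88.13201813 192.88351391] [np.float64(0.06866051713767084), np.float64(0.06866051713765337)]
pointer (array([595.64011051,  -6.9761074 , 198.98448407]), [np.float64(1.9940332115286081), np.float64(1.9940332115284969)]) [596.9359137   -5.34294998 198.        ]
pointer mid [592.70876105  -6.85765707 197.        ]
cap [636.32133006  -0.81330426 177.        ]
cap [627.94843206 -43.68034769 177.        ]
cap [510.32553297  23.03902854 177.        ]
cap [503.58738416 -22.09014615 177.        ]
studfront top scene [522.89622477  -1.77344517 223.        ] back [621.30859402 -21.22263685 223.        ]
stud top cam [5.22435187e+02 2.30725278e-01 2.23000000e+02] [621.38370039 -18.08205073 223.        ]
head [578.91240082   0.98007112 213.        ]
head [581.56539663 -16.36389393 213.        ]
head [562.89257978 -19.43542438 213.        ]
head [559.0724734   -2.85525598 213.        ]
brass circ [569.26133449  -9.41455862 190.        ]
```

View pics/c6.png

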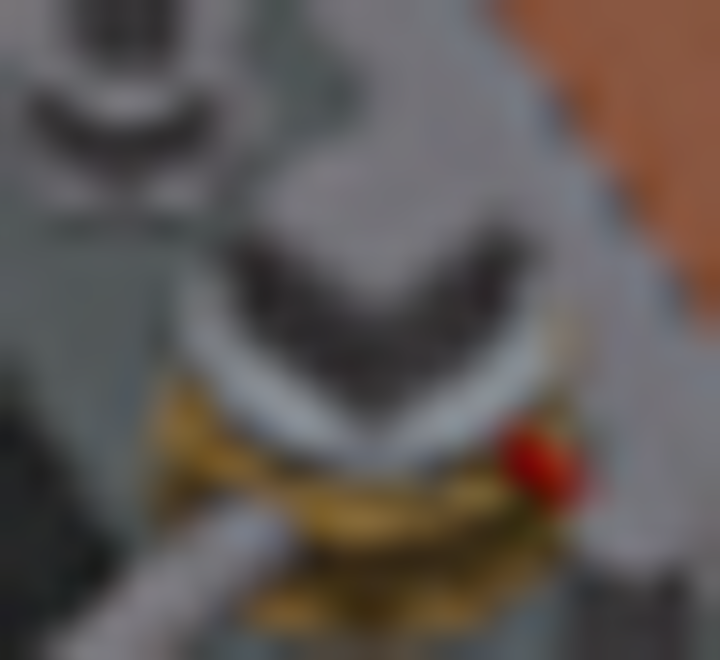

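View pics/c7.png

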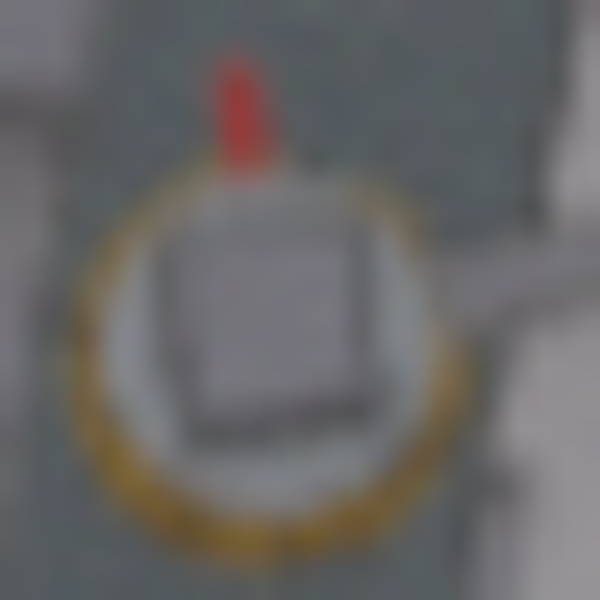

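```bash
python3 - <<'E'
from h import *
t=cv2.imread("pics/top0.png")[:,:,::-1];s=cv2.imread("pics/scene0.png")[:,:,::-1]
P2=lambda x,y:((x+.5)/6.6-.5+330,(y+.5)/6.6-.5+190)
P4=lambda x,y:((x+.5)/6-.5+110,(y+.5)/6-.5+225)
e=[plane("top",P2(*c),18) for c in((233,188),(311,474))];print("bar",e,(e[0]+e[1])/2,np.linalg.norm(e[0]-e[1]))
e=[plane("scene",P4(*c),18) for c in((388,136),(574,274))];print("bar scene",e,(e[0]+e[1])/2,np.linalg.norm(e[0]-e[1]))
print("disc",tri(P2(284,330),P4(474,174)),plane("top",P2(284,330),40))
T=[plane("top",P2(*c),0) for c in((110,45),(748,165),(690,580),(42,455))];print("tray",T,sum(T)/4)
crop(t,355,222,36,36,20,"pics/c8.png",1.4)
E
```

```text
bar [array([ 560.64475514, -253.91587761,   18.        ]), array([ 440.72678471, -285.2719974 ,   18.        ])] [ 500.68576993 -269.59393751   18.        ] 123.94969092881043
bar scene [array([ 439.25010219, -286.04296314,   18.        ]), array([ 558.49420523, -254.60434563,   18.        ])] [ 498.87215371 -270.32365439   18.        ] 123.31886627587451
disc (array([ 499.3403513 , -269.78327388,   42.14832087]), [np.float64(0.1533637057814297), np.float64(0.1533637057815165)]) [ 499.54324909 -270.10535101   40.        ]
tray [array([ 623.84845217, -204.83563355,    0.        ]), array([ 575.48524207, -481.02621522,    0.        ]), array([ 398.1253632 , -450.07278545,    0.        ]), array([ 447.66766506, -174.70112066,    0.        ])] [ 511.28168062 -327.65893872    0.        ]
```

View pics/c8.png

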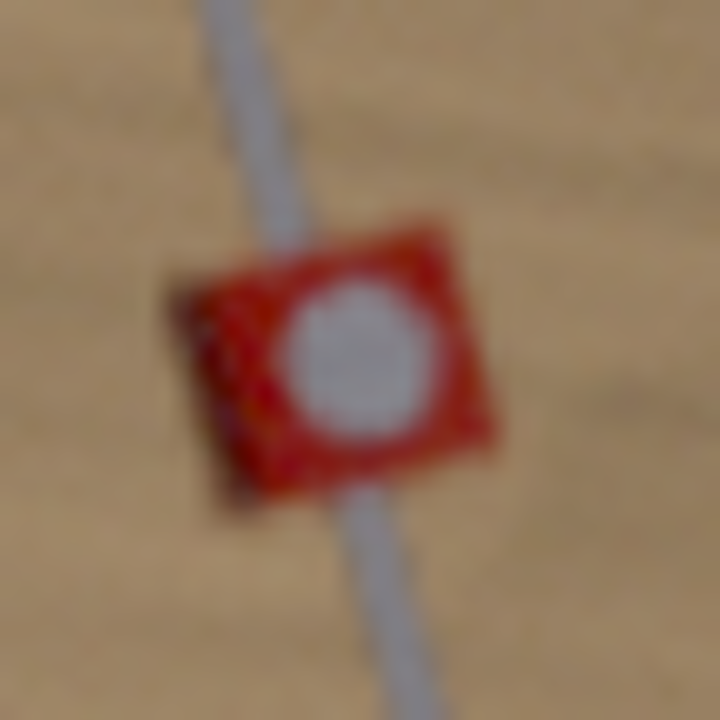

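Keys: red at top (372,241), purple (324,119), yellow (412,313). The red block, standing in the tray's +y half with a steel crossbar, is the one meant; crops c2, c4 and c8 confirm it. The purple and yellow keys lie on the bare table and are look-alikes. The key is at about (500,-270) at 0.256 rad. The screw is at about (571,-10) with its head at about 0.15 rad. The ball triangulates to z=192.9, against 193 expected, and 82 mm from the axis.

```bash
python3 -m handwheel '[[35,52,0,-2.9],[35,52,0,0],[35,52,0,0],[35,52,0,0],[35,52,0,0],[35,52,0,0],[35,52,0,0],[30,45,0,0]]' 0.4
```

```text
time_s: 1.1
position: [488.9, -280.6, 226.0]
orientation: [[-0.003, 0.97, 0.242], [0.002, 0.242, -0.97], [-1.0, -0.003, -0.003]]
force: [1.1, -1.0, -0.1]
finger_gap: 64.9
```

```bash
python3 -m handwheel '[[11,10.5,-40,0.6],[0,0,-50,0],[0,0,-50,0],[0,0,-20,0],[0,0,0,0]]'; python3 - <<'E'
from h import *
crop(read_camera("top"),330,190,100,75,8,"pics/g1.png");crop(read_camera("scene"),140,200,100,75,8,"pics/g1s.png")
print(observe()["position"],observe()["orientation"][:,2])
E
```

```text
time_s: 1.72
position: [504.1, -263.2, 61.7]
orientation: [[-0.001, 0.965, 0.263], [0.004, 0.263, -0.965], [-1.0, 0.0, -0.004]]
force: [-0.4, -0.6, 0.6]
finger_gap: 65.0
[ 505.07466059 -263.71995506   63.45776904] [ 0.26281911 -0.96484349 -0.00177428]
```

View pics/g1s.png

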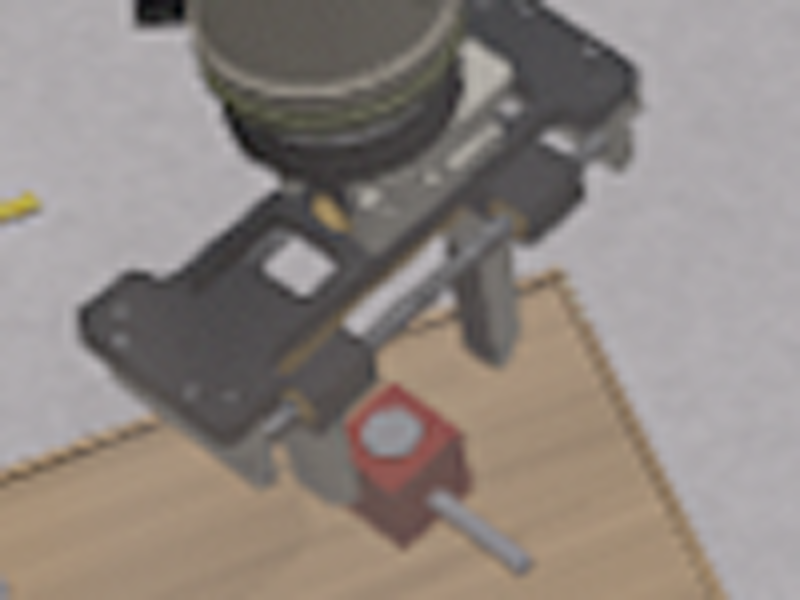

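The scene crop shows the open jaws above the red key, astride it but about 7 mm off toward +y. I'll correct that and descend.

```bash
python3 -m handwheel '[[-4.6,-6.5,0,0],[0,0,0,0]]';python3 -m handwheel '[[0,0,0,0]]'; python3 -m handwheel '[[0,0,0,0]]'; python3 -c "
from bench import *
for i in range(3):print(observe()['position'])"
```

```text
time_s: 2.08
position: [501.0, -271.5, 65.6]
orientation: [[0.005, 0.965, 0.262], [0.001, 0.262, -0.965], [-1.0, 0.005, 0.001]]
force: [-0.8, 0.6, -0.8]
finger_gap: 65.3
time_s: 2.2
position: [501.2, -271.9, 66.5]
orientation: [[0.006, 0.965, 0.262], [0.0, 0.262, -0.965], [-1.0, 0.006, 0.001]]
force: [-0.6, -0.3, -0.2]
finger_gap: 64.9
time_s: 2.33
position: [501.4, -272.0, 66.9]
orientation: [[0.007, 0.965, 0.262], [0.0, 0.262, -0.965], [-1.0, 0.007, 0.002]]
force: [-0.1, 0.1, -0.4]
finger_gap: 65.0
[ 501.40011438 -272.0267299    66.90515342]
[ 501.40011438 -272.0267299    66.90515342]
[ 501.40011438 -272.0267299    66.90515342]
```

```bash
python3 -m handwheel '[[-1.5,1.5,-25,-0.3],[0,0,-12,0],[0,0,-5,0],[0,0,0,0]]'
```

```text
time_s: 2.82
position: [500.9, -270.7, 24.8]
orientation: [[0.009, 0.966, 0.257], [-0.001, 0.257, -0.966], [-1.0, 0.009, 0.003]]
force: [0.0, 0.0, 0.2]
finger_gap: 65.0
```

```bash
python3 -m handwheel '[[-0.7,0.7,-4,0],[0,0,0,0]]'; python3 -m handwheel '[[0,0,0,0],[0,0,0,0],[0,0,0,0]]' -0.6 30
```

```text
time_s: 3.08
position: [500.5, -270.2, 21.3]
orientation: [[0.01, 0.966, 0.257], [-0.001, 0.257, -0.966], [-1.0, 0.009, 0.004]]
force: [0.2, 0.4, 0.6]
finger_gap: 65.2
time_s: 3.45
position: [500.9, -270.3, 21.9]
orientation: [[0.011, 0.966, 0.257], [-0.002, 0.257, -0.966], [-1.0, 0.01, 0.004]]
force: [0.3, -1.2, -0.1]
finger_gap: 39.6
```

```bash
python3 -m handwheel '[[0,0,0,0],[0,0,0,0]]'; python3 -m handwheel '[[0,0,20,0],[0,0,45,0],[0,0,50,0],[0,0,50,0],[0,0,50,0],[0,0,0,0],[0,0,0,0]]'
```

```text
time_s: 3.7
position: [500.8, -270.3, 21.9]
orientation: [[0.011, 0.966, 0.257], [-0.001, 0.257, -0.966], [-1.0, 0.01, 0.004]]
force: [-0.6, -0.2, -0.5]
finger_gap: 33.5
time_s: 4.58
position: [497.6, -268.9, 240.7]
orientation: [[0.005, 0.966, 0.257], [0.001, 0.257, -0.966], [-1.0, 0.005, 0.001]]
force: [-0.4, 0.6, -2.0]
finger_gap: 33.6
```

```bash
python3 -m handwheel '[[0,0,40,0],[15,50,10,-3],[15,50,0,-3],[15,50,0,0],[14,50,0,0],[10,40,0,0],[5,15,0,0],[0,0,0,0]]'
```

```text
time_s: 5.58
position: [566.8, -7.0, 276.8]
orientation: [[-0.018, 0.989, 0.148], [0.004, 0.148, -0.989], [-1.0, -0.017, -0.006]]
force: [-0.4, -1.1, -2.6]
finger_gap: 33.9
```

```bash
python3 -m handwheel '[[3.5,-2.5,-15,0],[0,0,-12,0],[0,0,0,0],[0,0,0,0],[0,0,0,0]]'; python3 - <<'E'
from h import *
t=read_camera("top");s=read_camera("scene");cv2.imwrite("pics/t2.png",t[:,:,::-1]);cv2.imwrite("pics/s2.png",s[:,:,::-1])
crop(t,240,165,80,60,10,"pics/d1.png");crop(s,250,150,66,50,12,"pics/d2.png")
print(observe()["position"],observe()["orientation"])
E
```

```text
time_s: 6.2
position: [569.0, -15.7, 246.4]
orientation: [[-0.021, 0.99, 0.141], [0.001, 0.141, -0.99], [-1.0, -0.02, -0.004]]
force: [-0.9, 0.2, -0.8]
finger_gap: 34.3
[569.15051431 -15.52396625 246.5791921 ] [[-0.02041864  0.98982613  0.14080946]
 [ 0.00149718  0.14086894 -0.99002712]
 [-0.9997904  -0.02000419 -0.0043583 ]]
```

View pics/d1.png

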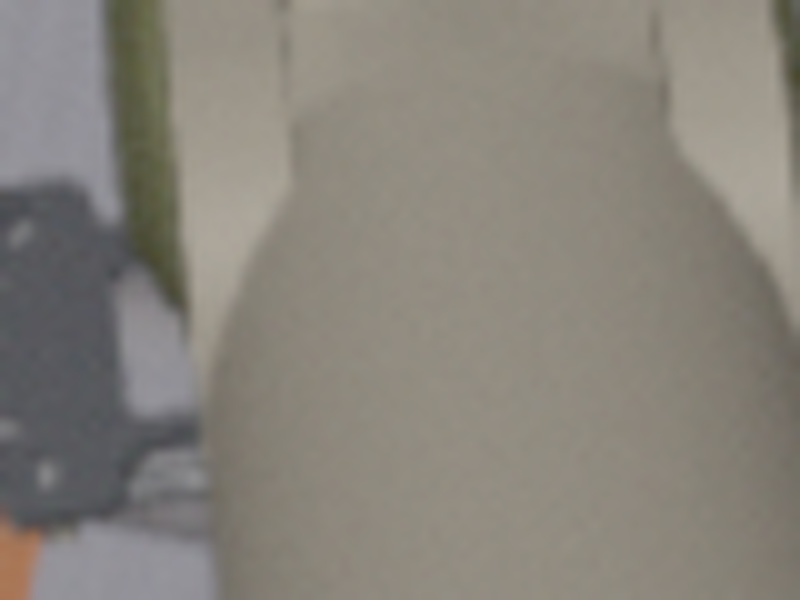

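View pics/d2.png

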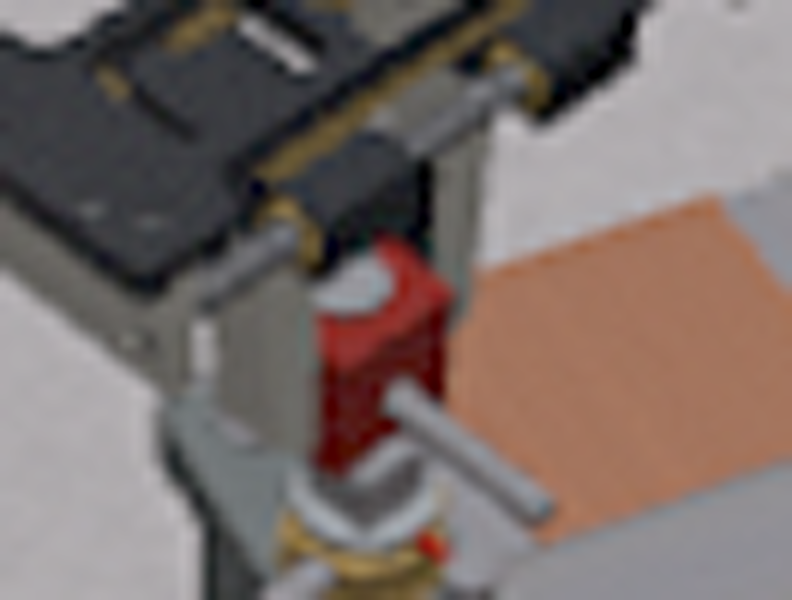

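```bash
python3 - <<'E'
from h import *
P=lambda x,y:((x+.5)/12-.5+250,(y+.5)/12-.5+150)
e=plane("scene",P(541,505),242.5);print("barend",e, e-62*np.array([.99,.141,0]))
for c in((322,475),(437,428)):print("bottom edge near corners",plane("scene",P(*c),228.5))
print(plane("scene",P(320,345),264.5),plane("scene",P(450,290),264.5))
E
```

```text
barend [627.83791731  -8.20926764 242.5       ] [566.45791731 -16.95126764 242.5       ]
bottom edge near corners [583.51098    -32.53431064 228.5       ]
bottom edge near corners [586.96945593  -3.99340264 228.5       ]
[579.76902073 -30.97852886 264.5       ] [582.88656085   1.21416647 264.5       ]
```

```bash
python3 - <<'E'
from h import *
P=lambda x,y:((x+.5)/30-.5+268,(y+.5)/30-.5+180)
print("head from near bottom corner",plane("scene",P(373,418),199)-[11.4,-8.4,0])
print("from near top-of-straight corner",plane("scene",P(373,325),211)-[11.4,-8.4,0])
print("left,right corner z211",plane("scene",P(228,238),211),plane("scene",P(535,232),211))
for i in range(2):print(observe()["position"])
E
python3 -m handwheel '[[3,5.5,-6,0.5],[0,0,0,0],[0,0,0,0]]'
```

```text
head from near bottom corner [568.45479167  -9.02754576 199.        ]
from near top-of-straight corner [568.24703278  -9.19329123 211.        ]
left,right corner z211 [563.82143234 -21.66591147 211.        ] [579.09614061   0.69733809 211.        ]
[569.15051431 -15.52396625 246.5791921 ]
[569.15051431 -15.52396625 246.5791921 ]
time_s: 6.68
position: [572.6, -9.1, 240.6]
orientation: [[-0.02, 0.988, 0.151], [0.002, 0.151, -0.989], [-1.0, -0.019, -0.004]]
force: [0.0, -0.0, -2.6]
finger_gap: 34.1
```

```bash
python3 -m handwheel '[[-0.8,-1.0,-4,0],[0,0,-4,0],[0,0,0,0]]'; python3 -m handwheel '[[0,0,-3,0],[0,0,-3,0]]';python3 -m handwheel '[[0,0,-2,0],[0,0,-2,0]]'
```

```text
time_s: 7.05
position: [571.6, -10.3, 231.9]
orientation: [[-0.02, 0.988, 0.151], [0.001, 0.151, -0.989], [-1.0, -0.019, -0.004]]
force: [-0.6, 0.3, -2.5]
finger_gap: 33.4
time_s: 7.3
position: [571.8, -10.2, 225.8]
orientation: [[-0.019, 0.988, 0.151], [0.002, 0.151, -0.989], [-1.0, -0.019, -0.005]]
force: [-0.9, 0.0, -1.6]
finger_gap: 33.7
time_s: 7.55
position: [571.8, -10.1, 221.4]
orientation: [[-0.019, 0.988, 0.151], [0.002, 0.151, -0.989], [-1.0, -0.019, -0.005]]
force: [-0.7, 0.8, -2.3]
finger_gap: 33.6
```

```bash
python3 -m handwheel '[[0,0,-2,0],[0,0,-1.5,0]]';python3 -m handwheel '[[0,0,-2,0],[0,0,-1,0]]'
```

```text
time_s: 7.8
position: [571.8, -10.1, 217.7]
orientation: [[-0.019, 0.988, 0.151], [0.002, 0.151, -0.989], [-1.0, -0.019, -0.005]]
force: [0.2, -0.2, -2.1]
finger_gap: 34.1
time_s: 8.05
position: [571.8, -10.1, 217.1]
orientation: [[-0.018, 0.988, 0.151], [0.002, 0.151, -0.989], [-1.0, -0.018, -0.004]]
force: [-4.5, 0.3, 9.3]
finger_gap: 33.8
```

```bash
python3 -m handwheel '[[0,0,0.5,0],[0,0,0,0],[0,0,0,0]]' 0.2; python3 - <<'E'
from h import *
s=read_camera("scene");crop(s,250,150,66,50,12,"pics/e2.png")
print(observe()["position"],observe()["force"],observe()["finger_gap"])
E
```

```text
time_s: 8.43
position: [572.4, -10.2, 218.2]
orientation: [[-0.017, 0.988, 0.151], [0.002, 0.151, -0.989], [-1.0, -0.016, -0.004]]
force: [0.0, 0.1, -0.0]
finger_gap: 55.2
[572.40846027 -10.20481406 218.16344116] [ 0.00292071  0.72737753 -0.17653393] 55.22959350649158
```

View pics/e2.png

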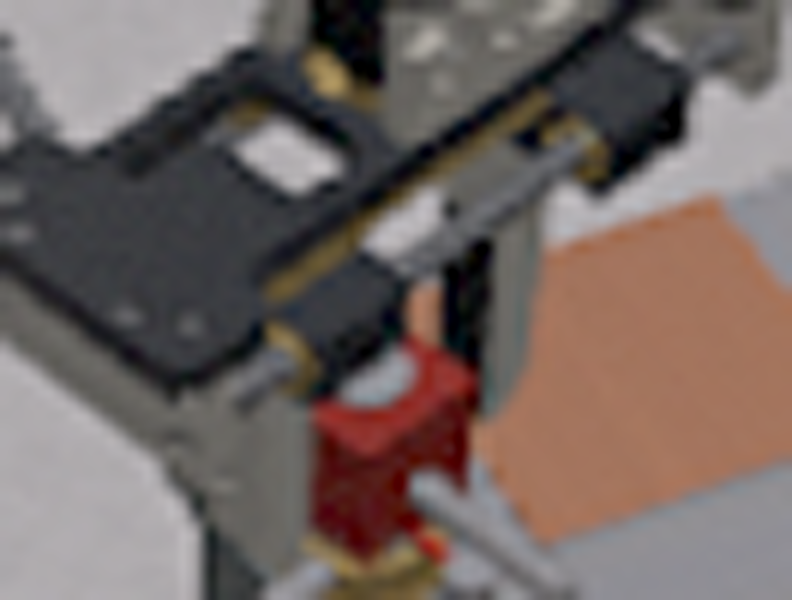

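The scene crop shows the red key seated flush, its bar over the back stud's inner side. The seating height is 217.1 against 217 expected. Next I release, rise and go to the lever's counterclockwise side.

```bash
python3 -m handwheel '[[0,0,10,0],[0,0,25,0],[0,0,20,0],[10,-13,0,4],[20,-25,0,4],[10,-12,0,0],[0,0,0,0]]';python3 -m handwheel '[[0,0,0,0],[0,0,0,0],[0,0,0,0]]' -1 20
```

```text
time_s: 9.35
position: [613.5, -60.7, 278.4]
orientation: [[-0.015, 0.957, 0.289], [-0.001, 0.289, -0.957], [-1.0, -0.015, -0.004]]
force: [-0.1, 0.5, 0.1]
finger_gap: 56.2
time_s: 9.72
position: [612.2, -58.4, 278.3]
orientation: [[-0.016, 0.957, 0.29], [0.0, 0.29, -0.957], [-1.0, -0.016, -0.005]]
force: [1.2, -0.1, -0.3]
finger_gap: 30.2
```

```bash
python3 -m handwheel '[[1,-2,-20,0],[0,0,-20,0],[0,0,0,0]]'; python3 - <<'E'
from h import *
s=read_camera("scene");crop(s,245,160,66,50,12,"pics/f2.png")
print(observe()["position"],observe()["force"],observe()["finger_gap"])
E
```

```text
time_s: 10.1
position: [612.9, -58.9, 238.1]
orientation: [[-0.016, 0.957, 0.291], [0.001, 0.291, -0.957], [-1.0, -0.015, -0.005]]
force: [0.3, -0.4, 0.4]
finger_gap: 2.0
[613.45279313 -58.96783058 239.05848724] [ 0.1050068  -0.30852459  0.23218491] 1.2356193051402151
```

View pics/f2.png

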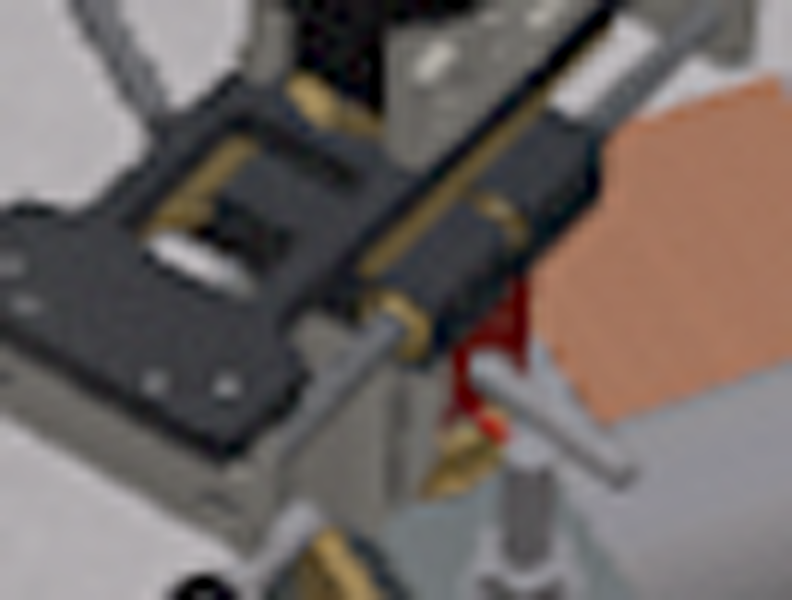

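```bash
python3 -m handwheel '[[0,0,-15,0],[0,0,-15,0],[0,0,0,0]]';  python3 -m handwheel '[[0,0,-8,0],[0,0,-7,0],[0,0,0,0]]'
```

```text
time_s: 10.52
position: [613.9, -58.7, 208.4]
orientation: [[-0.012, 0.957, 0.291], [0.001, 0.291, -0.957], [-1.0, -0.012, -0.004]]
force: [0.1, 0.7, 0.7]
finger_gap: 0.7
time_s: 10.9
position: [614.1, -58.8, 192.5]
orientation: [[-0.012, 0.957, 0.291], [0.001, 0.291, -0.957], [-1.0, -0.011, -0.004]]
force: [-0.1, 0.4, -0.3]
finger_gap: 0.6
```

```bash
python3 -m handwheel '[[-5,-1.5,0,0],[-4,-1,0,0]]';  python3 -m handwheel '[[-3,-1,0,0],[-2,-0.5,0,0]]'
```

```text
time_s: 11.15
position: [604.9, -61.4, 192.7]
orientation: [[-0.012, 0.957, 0.291], [0.001, 0.291, -0.957], [-1.0, -0.011, -0.004]]
force: [-0.1, 0.2, 0.4]
finger_gap: 0.4
time_s: 11.4
position: [599.7, -63.1, 193.3]
orientation: [[-0.01, 0.957, 0.291], [0.001, 0.291, -0.957], [-1.0, -0.01, -0.003]]
force: [1.3, 0.0, -1.2]
finger_gap: 0.6
```

```bash
python3 -m handwheel '[[-4.7,-2.3,0,-5],[-4.9,-1.9,0,-5]]';  python3 - <<'E'
from bench import *;import numpy as np
s=observe();p=s["position"]-[571,-10,0];a=np.degrees(np.arctan2(p[1],p[0]));print(p,np.hypot(p[0],p[1]),a,s["force"],s["moment"])
E
```

```text
time_s: 11.65
position: [590.9, -67.3, 193.6]
orientation: [[-0.007, 0.993, 0.116], [0.003, 0.116, -0.993], [-1.0, -0.007, -0.004]]
force: [1.8, 0.3, -1.0]
finger_gap: 0.7
[ 19.91013738 -57.25233635 193.64491629] 60.6155391666118 -70.82431195479516 [ 1.80681982  0.25404828 -0.9745647 ] [ 0.12141838 -0.36870619 -0.01320598]
```

```bash
cat > q.py <<'E'
from bench import *;import numpy as np
s=observe();p=s["position"]-[571,-10,0];a=np.degrees(np.arctan2(p[1],p[0]));r=np.hypot(p[0],p[1]);F=s["force"];O=s["orientation"][:,2]
t=np.array([p[1],-p[0]])/r
print("p",p.round(1),"r",r.round(1),"ang",a.round(1),"jaw",np.degrees(np.arctan2(O[1],O[0])).round(1),"Ft",round(-F[:2]@t,1),"T",round(-(p[0]*F[1]-p[1]*F[0])*-1e-3,3),"M",s["moment"].round(3))
E
python3 -m handwheel '[[-5.1,-1.5,0,-5],[-5.2,-1.0,0,-5],[-5.2,-0.5,0,-5]]';python3 q.py;python3 -m handwheel '[[-5.3,-0.1,0,-5],[-5.2,0.4,0,-5]]'; python3 q.py
```

```text
time_s: 12.02
position: [577.5, -70.6, 194.4]
orientation: [[-0.0, 0.988, -0.153], [0.004, -0.153, -0.988], [-1.0, -0.001, -0.004]]
force: [3.3, -1.2, -0.7]
finger_gap: 0.7
p [  6.5 -60.6 194.4] r 61.0 ang -83.9 jaw -98.8 Ft 3.2 T 0.193 M [-0.062 -0.591 -0.004]
time_s: 12.28
position: [568.3, -71.1, 195.0]
orientation: [[0.004, 0.945, -0.328], [0.003, -0.328, -0.945], [-1.0, 0.003, -0.004]]
force: [2.5, -0.5, -1.8]
finger_gap: 0.4
p [ -2.7 -61.1 195. ] r 61.1 ang -92.5 jaw -109.2 Ft 2.5 T 0.152 M [-0.292 -0.536  0.039]
```

```bash
python3 -m handwheel '[[-5.3,0.7,-1,-2.5],[-5.2,1.2,-1,-3]]';python3 q.py;python3 -m handwheel '[[-5.2,1.6,0,-4],[-4.8,1.8,0,-4]]'; python3 q.py
```

```text
time_s: 12.52
position: [559.6, -69.8, 194.0]
orientation: [[0.009, 0.907, -0.421], [0.001, -0.421, -0.907], [-1.0, 0.008, -0.005]]
force: [2.1, -0.8, 1.6]
finger_gap: 0.4
p [-11.4 -59.8 194. ] r 60.9 ang -100.8 jaw -114.9 Ft 2.2 T 0.137 M [-0.24  -0.512  0.032]
time_s: 12.78
position: [551.2, -67.4, 194.9]
orientation: [[0.014, 0.837, -0.548], [-0.001, -0.548, -0.837], [-1.0, 0.012, -0.007]]
force: [2.2, -2.3, -1.9]
finger_gap: 0.4
p [-19.8 -57.4 194.9] r 60.8 ang -109.1 jaw -123.2 Ft 2.8 T 0.171 M [-0.259 -0.492  0.013]
```

```bash
python3 -m handwheel '[[-4,1.5,-1,-4],[-4,1.7,-1,-4]]';python3 q.py;python3 -m handwheel '[[-3.5,1.7,0,-3]]'; python3 q.py
```

```text
time_s: 13.02
position: [544.6, -65.3, 194.0]
orientation: [[0.018, 0.749, -0.663], [-0.005, -0.663, -0.749], [-1.0, 0.017, -0.008]]
force: [2.1, -2.1, 2.2]
finger_gap: 0.3
p [-26.4 -55.3 194. ] r 61.3 ang -115.5 jaw -131.5 Ft 2.8 T 0.172 M [-0.354 -0.39   0.05 ]
time_s: 13.15
position: [541.9, -64.0, 194.5]
orientation: [[0.02, 0.712, -0.702], [-0.006, -0.702, -0.712], [-1.0, 0.019, -0.01]]
force: [2.6, -1.9, 0.7]
finger_gap: 0.6
p [-29.1 -54.  194.5] r 61.4 ang -118.3 jaw -134.6 Ft 3.2 T 0.194 M [-0.176 -0.517 -0.028]
```

```bash
python3 -m handwheel '[[-3.5,2.0,0,-2]]';python3 q.py;python3 -m handwheel '[[-3.5,2.1,0,-2]]'; python3 q.py;python3 -m handwheel '[[-3.4,2.2,0,-3]]'; python3 q.py
```

```text
time_s: 13.28
position: [539.1, -62.2, 194.9]
orientation: [[0.022, 0.685, -0.728], [-0.007, -0.728, -0.686], [-1.0, 0.02, -0.011]]
force: [2.5, -0.5, -0.6]
finger_gap: 0.4
p [-31.9 -52.2 194.9] r 61.2 ang -121.4 jaw -136.7 Ft 2.4 T 0.149 M [-0.12  -0.59   0.033]
time_s: 13.4
position: [535.9, -60.1, 195.0]
orientation: [[0.023, 0.658, -0.752], [-0.008, -0.752, -0.659], [-1.0, 0.021, -0.012]]
force: [3.1, -0.8, -1.2]
finger_gap: 0.8
p [-35.1 -50.1 195. ] r 61.2 ang -125.1 jaw -138.8 Ft 3.0 T 0.184 M [-0.167 -0.632 -0.01 ]
time_s: 13.52
position: [533.2, -58.2, 195.3]
orientation: [[0.024, 0.616, -0.787], [-0.01, -0.787, -0.617], [-1.0, 0.023, -0.013]]
force: [5.6, -2.6, -2.5]
finger_gap: 0.4
p [-37.8 -48.2 195.3] r 61.3 ang -128.1 jaw -141.9 Ft 6.1 T 0.372 M [-0.742 -1.291  0.036]
```

```bash
python3 -m handwheel '[[-1.6,1.2,-0.5,0]]';python3 q.py;python3 -m handwheel '[[-1.6,1.2,-0.5,0]]'; python3 q.py
```

```text
time_s: 13.65
position: [532.7, -57.7, 195.2]
orientation: [[0.027, 0.615, -0.788], [-0.011, -0.788, -0.615], [-1.0, 0.026, -0.014]]
force: [5.0, -4.7, -1.8]
finger_gap: 0.5
p [-38.3 -47.7 195.2] r 61.2 ang -128.8 jaw -142.0 Ft 6.9 T 0.419 M [-0.986 -1.223  0.015]
time_s: 13.78
position: [532.4, -57.4, 195.1]
orientation: [[0.03, 0.614, -0.789], [-0.013, -0.789, -0.615], [-0.999, 0.029, -0.016]]
force: [4.7, -5.0, -1.3]
finger_gap: 0.5
p [-38.6 -47.4 195.1] r 61.1 ang -129.1 jaw -142.1 Ft 6.8 T 0.417 M [-1.126 -1.248  0.065]
```

```bash
python3 -m handwheel '[[-2.2,1.8,-0.5,0]]';python3 q.py;python3 -m handwheel '[[-2.6,2.1,-0.5,0]]'; python3 q.py
```

```text
time_s: 13.9
position: [531.9, -56.9, 195.2]
orientation: [[0.034, 0.613, -0.789], [-0.015, -0.789, -0.614], [-0.999, 0.033, -0.018]]
force: [5.5, -7.0, -1.9]
finger_gap: 0.3
p [-39.1 -46.9 195.2] r 61.1 ang -129.8 jaw -142.1 Ft 8.7 T 0.532 M [-1.352 -1.45  -0.02 ]
time_s: 14.02
position: [531.4, -56.3, 195.4]
orientation: [[0.039, 0.612, -0.79], [-0.017, -0.79, -0.612], [-0.999, 0.037, -0.021]]
force: [7.8, -7.7, -2.8]
finger_gap: 0.4
p [-39.6 -46.3 195.4] r 61.0 ang -130.5 jaw -142.2 Ft 10.9 T 0.664 M [-1.58  -1.721 -0.102]
```

```bash
python3 -m handwheel '[[-2.9,2.4,-0.5,0]]';python3 q.py;python3 -m handwheel '[[-3.1,2.6,-0.5,0]]'; python3 q.py
```

```text
time_s: 14.15
position: [530.9, -55.8, 195.7]
orientation: [[0.045, 0.61, -0.791], [-0.019, -0.791, -0.611], [-0.999, 0.042, -0.024]]
force: [8.6, -8.4, -3.6]
finger_gap: 0.2
p [-40.1 -45.8 195.7] r 60.8 ang -131.2 jaw -142.3 Ft 12.0 T 0.73 M [-1.853 -1.96  -0.077]
time_s: 14.28
position: [530.6, -55.3, 195.9]
orientation: [[0.051, 0.608, -0.792], [-0.022, -0.793, -0.609], [-0.998, 0.048, -0.027]]
force: [9.7, -9.7, -4.5]
finger_gap: 0.6
p [-40.4 -45.3 195.9] r 60.7 ang -131.7 jaw -142.4 Ft 13.6 T 0.829 M [-2.1   -2.1   -0.068]
```

```bash
python3 -m handwheel '[[-3.1,2.6,-0.5,0],[-3.1,2.6,-0.5,0]]';python3 q.py
```

```text
time_s: 14.52
position: [530.1, -54.9, 196.4]
orientation: [[0.064, 0.603, -0.795], [-0.028, -0.795, -0.605], [-0.998, 0.061, -0.034]]
force: [11.0, -9.5, -7.2]
finger_gap: 0.8
p [-40.9 -44.9 196.4] r 60.8 ang -132.4 jaw -142.7 Ft 14.5 T 0.88 M [-2.194 -2.261 -0.097]
```

```bash
python3 -m handwheel '[[3,-4,0,0],[4,-5,0,0],[5,-6,0,0],[0,0,0,0]]';python3 q.py; python3 -m handwheel '[[4,-5,30,5],[0,0,40,5],[0,0,0,5]]'
```

```text
time_s: 15.02
position: [541.2, -70.3, 196.0]
orientation: [[0.061, 0.602, -0.796], [-0.027, -0.796, -0.605], [-0.998, 0.059, -0.032]]
force: [-0.1, 1.1, 0.5]
finger_gap: 0.4
p [-29.8 -60.3 196. ] r 67.3 ang -116.3 jaw -142.8 Ft -0.6 T -0.038 M [0.113 0.057 0.039]
time_s: 15.4
position: [544.1, -74.6, 267.1]
orientation: [[0.062, 0.793, -0.606], [-0.011, -0.607, -0.795], [-0.998, 0.056, -0.029]]
force: [-1.4, 0.8, -0.4]
finger_gap: 0.4
```

```bash
python3 -m handwheel '[[-10,-55,10,9],[-10,-55,0,9],[0,-55,0,9],[0,-50,0,9],[0,-30,0,1],[0,0,0,0]]' 0.2; python3 - <<'E'
from h import *
t=read_camera("top");s=read_camera("scene");cv2.imwrite("pics/t3.png",t[:,:,::-1]);cv2.imwrite("pics/s3.png",s[:,:,::-1])
crop(t,240,165,80,60,10,"pics/k1.png");crop(s,240,155,66,50,12,"pics/k2.png")
E
```

```text
time_s: 16.15
position: [521.7, -323.6, 277.4]
orientation: [[0.054, 0.998, 0.023], [0.033, 0.021, -0.999], [-0.998, 0.055, -0.032]]
force: [-0.4, 0.9, 0.1]
finger_gap: 53.9
```

View pics/k1.png

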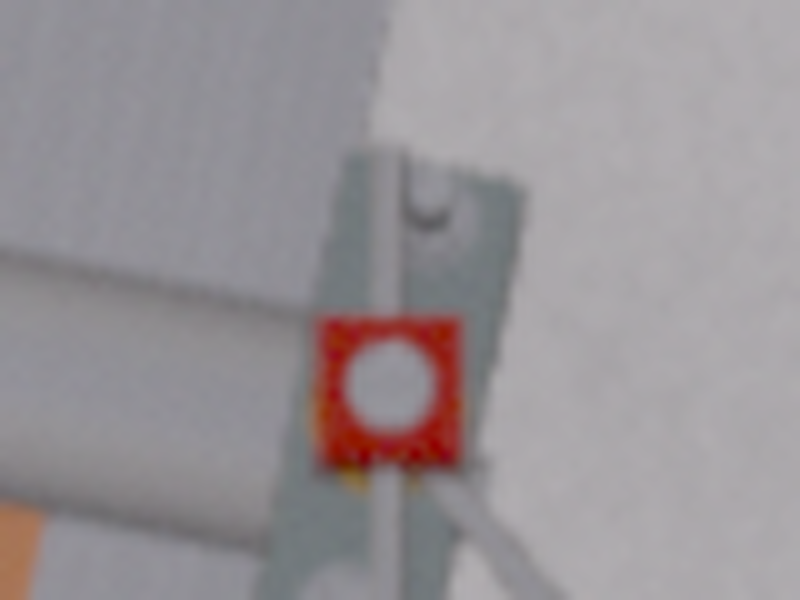

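View pics/k2.png

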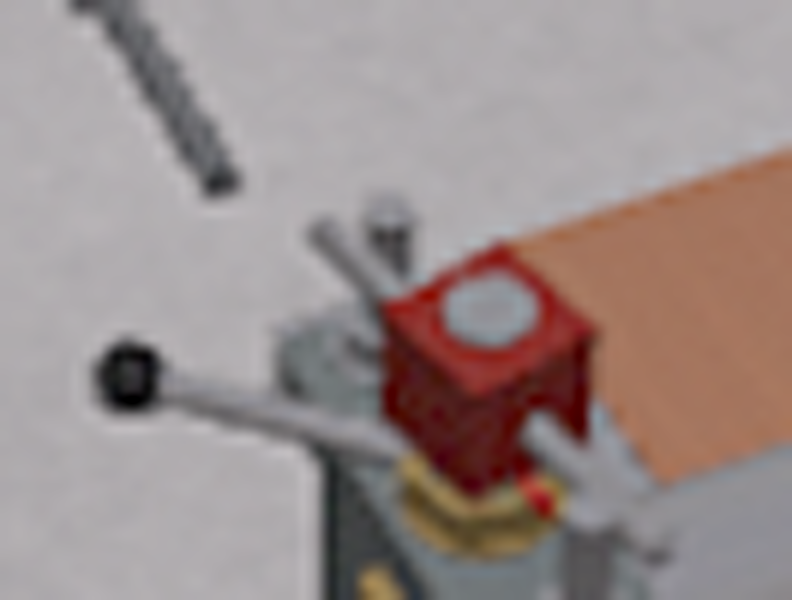

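```bash
python3 - <<'E'
from h import *
P=lambda x,y:((x+.5)/10-.5+240,(y+.5)/10-.5+165)
Q=[plane("top",P(*c),235) for c in((317,317),(463,317),(466,465),(318,468))];print(Q,sum(Q)/4)
B=[plane("top",P(*c),213) for c in((390,150),(390,300),(387,480),(387,590))];print(B[0]-B[3],np.arctan2((B[0]-B[3])[1],(B[0]-B[3])[0]))
print("disc",plane("top",P(391,385),235))
p2=lambda x,y:((x+.5)/12-.5+240,(y+.5)/12-.5+155)
print("disc scene",plane("scene",p2(489,308),235),"ptr",plane("scene",p2(540,497),197),"ball",plane("scene",p2(128,378),193)-[571,-10,0])
E
```

```text
[array([586.38404418,   7.69235442, 235.        ]), array([586.88181034, -26.41170897, 235.        ]), array([552.0787723, -27.4747847, 235.       ]), array([550.90234983,   6.94047537, 235.        ])] [569.06174416  -9.81341597 235.        ]
[105.68225746   0.6177791    0.        ] 0.005845560777201698
disc [570.61119026  -9.78725916 235.        ]
disc scene [568.81851562  -8.96797338 235.        ] ptr [592.69553792 -11.86233014 197.        ] ball [-64.16876369 -52.81564888 193.        ]
```

```bash
python3 -m handwheel '[[8,52,5,0],[8,52,0,0],[8,52,0,0],[8,52,0,0],[8,52,0,0],[6,40,0,0],[0,0,0,0]]'; python3 q.py
```

```text
time_s: 17.12
position: [565.5, 3.2, 283.1]
orientation: [[0.053, 0.998, 0.04], [0.04, 0.038, -0.998], [-0.998, 0.054, -0.038]]
force: [-0.5, -0.2, -0.1]
finger_gap: 55.6
p [ -5.5  13.2 283.1] r 14.3 ang 112.5 jaw -87.7 Ft 0.6 T 0.008 M [ 0.008  0.051 -0.008]
```

```bash
python3 -m handwheel '[[5,-13,-10,-1],[0,0,-8,0],[0,0,0,0],[0,0,0,0]]'; python3 - <<'E'
from h import *
s=read_camera("scene");crop(s,240,140,66,50,12,"pics/l2.png")
print(observe()["position"])
E
```

```text
time_s: 17.62
position: [569.4, -12.3, 263.4]
orientation: [[0.052, 0.998, 0.02], [0.038, 0.018, -0.999], [-0.998, 0.053, -0.037]]
force: [0.2, -0.2, -0.0]
finger_gap: 55.7
[569.33937228 -12.21404626 263.37321365]
```

View pics/l2.png

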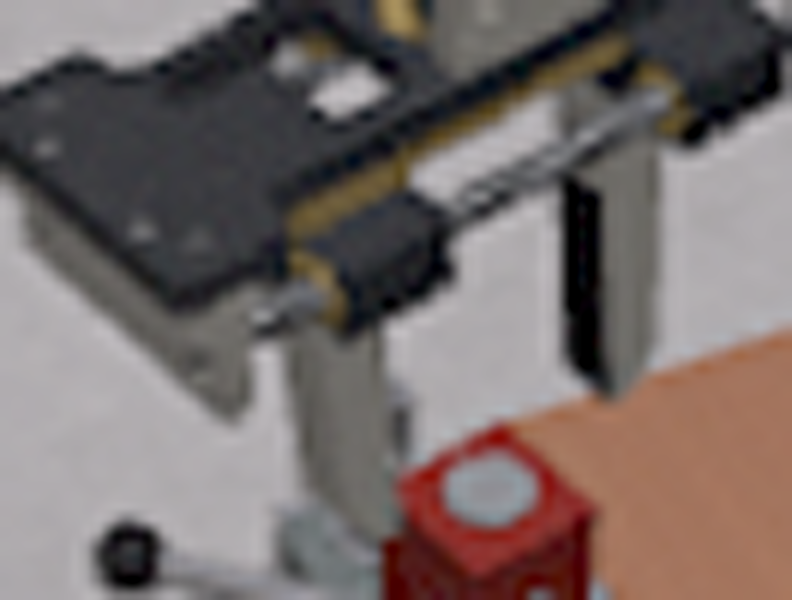

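```bash
python3 -m handwheel '[[0.5,2.5,-8,0],[0,0,-8,0],[0,0,-6,0]]'; python3 -m handwheel '[[0,0,-10,0],[0,0,-8,0],[0,0,0,0]]'
```

```text
time_s: 18.05
position: [570.1, -9.8, 240.5]
orientation: [[0.053, 0.998, 0.019], [0.038, 0.017, -0.999], [-0.998, 0.054, -0.037]]
force: [1.0, -0.1, -0.1]
finger_gap: 55.8
time_s: 18.42
position: [569.7, -9.7, 220.2]
orientation: [[0.052, 0.998, 0.019], [0.038, 0.018, -0.999], [-0.998, 0.052, -0.037]]
force: [0.4, -0.2, 0.8]
finger_gap: 55.6
```

```bash
python3 -m handwheel '[[0,0,-2,0],[0,0,0,0],[0,0,0,0],[0,0,0,0],[0,0,0,0]]' -0.6 25; python3 q.py
```

```text
time_s: 19.05
position: [569.9, -9.7, 218.6]
orientation: [[0.052, 0.998, 0.019], [0.038, 0.017, -0.999], [-0.998, 0.053, -0.037]]
force: [0.4, -0.1, -2.8]
finger_gap: 34.3
p [ -1.1   0.3 218.6] r 1.1 ang 165.1 jaw -88.9 Ft -0.0 T -0.0 M [-0.069 -0.033  0.009]
```

```bash
python3 -m handwheel '[[0,0,3,0],[0,0,3,0]]'; python3 -m handwheel '[[0,0,4,0],[0,0,4,0],[0,0,4,0]]'; python3 q.py
```

```text
time_s: 19.3
position: [569.9, -9.8, 224.2]
orientation: [[0.052, 0.998, 0.019], [0.038, 0.017, -0.999], [-0.998, 0.052, -0.037]]
force: [0.5, -0.8, -5.5]
finger_gap: 34.2
time_s: 19.68
position: [569.6, -9.8, 237.4]
orientation: [[0.051, 0.998, 0.019], [0.038, 0.017, -0.999], [-0.998, 0.052, -0.037]]
force: [0.0, 0.1, -2.3]
finger_gap: 34.3
p [-1.400e+00  2.000e-01  2.374e+02] r 1.5 ang 172.0 jaw -88.9 Ft -0.1 T -0.0 M [ 0.007  0.105 -0.004]
```

```bash
python3 -m handwheel '[[0,0,20,0],[0,0,20,0],[-12,-45,0,0],[-12,-45,0,0],[-12,-45,0,0],[-12,-45,0,0],[-12,-45,0,0],[-10,-35,0,0]]'; python3 -m handwheel '[[0,0,0,0],[0,0,0,0]]';python3 - <<'E'
from h import *
s=read_camera("scene");t=read_camera("top");cv2.imwrite("pics/t4.png",t[:,:,::-1]);crop(s,140,150,132,100,6,"pics/m2.png");crop(t,240,165,80,60,10,"pics/m1.png")
E
```

```text
time_s: 20.68
position: [497.2, -273.1, 282.1]
orientation: [[0.054, 0.998, 0.028], [0.039, 0.026, -0.999], [-0.998, 0.055, -0.037]]
force: [1.1, 0.1, -2.2]
finger_gap: 34.7
time_s: 20.92
position: [495.8, -275.8, 282.5]
orientation: [[0.054, 0.998, 0.023], [0.038, 0.021, -0.999], [-0.998, 0.055, -0.037]]
force: [-0.1, 0.4, -3.2]
finger_gap: 34.4
```

View pics/m2.png

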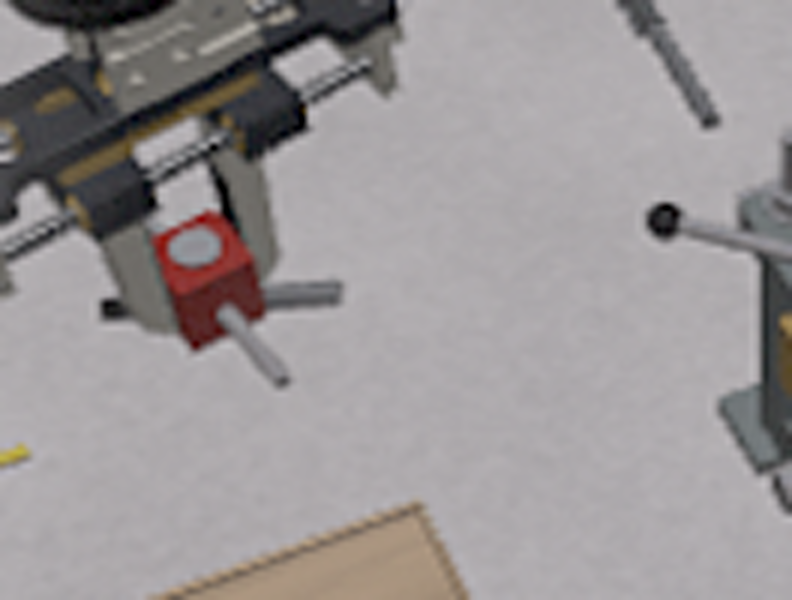

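View pics/m1.png

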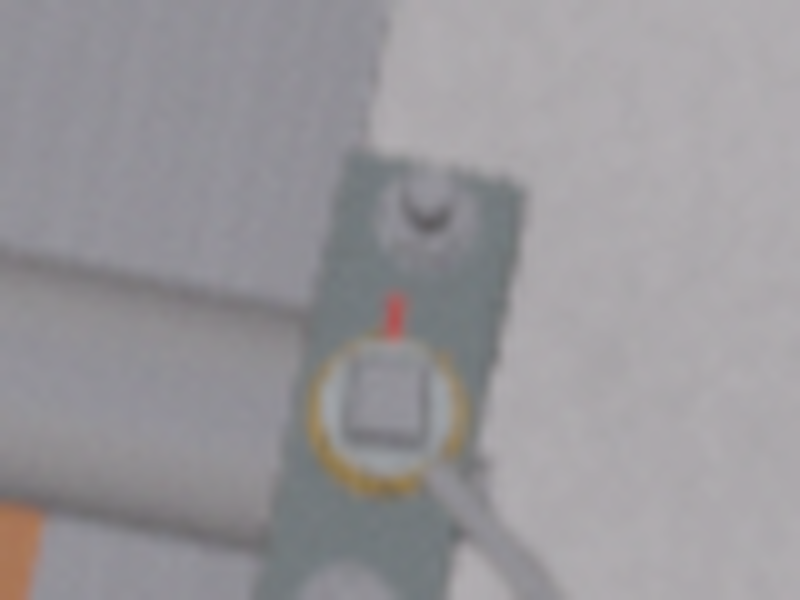

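The scene crop shows the key held upright in the jaws. The top crop shows the bare head, with the pointer tip at crop (398,297) against (375,295) before, about 5.5 mm of creep. I'll lower the key into the tray.

```bash
python3 -m handwheel '[[4,5,-50,0],[0,0,-55,0],[0,0,-55,0],[0,0,-45,0],[0,0,-15,0],[0,0,0,0],[0,0,0,0]]'
```

```text
time_s: 21.9
position: [506.6, -264.1, 61.3]
orientation: [[0.063, 0.997, 0.035], [0.037, 0.033, -0.999], [-0.997, 0.065, -0.035]]
force: [0.1, -0.2, -2.3]
finger_gap: 34.2
```

```bash
python3 -m handwheel '[[-4,-5,-15,0],[0,0,-10,0],[0,0,-4,0],[0,0,0,0]]';python3 -m handwheel '[[0,0,-2,0],[0,0,-2,0]]'
```

```text
time_s: 22.4
position: [503.8, -270.6, 33.3]
orientation: [[0.068, 0.997, 0.035], [0.035, 0.032, -0.999], [-0.997, 0.069, -0.032]]
force: [-0.3, -0.1, -2.5]
finger_gap: 34.4
time_s: 22.65
position: [504.0, -270.6, 29.4]
orientation: [[0.068, 0.997, 0.035], [0.034, 0.032, -0.999], [-0.997, 0.07, -0.032]]
force: [0.7, 0.7, -1.8]
finger_gap: 34.1
```

```bash
python3 -m handwheel '[[0,0,-2,0],[0,0,-2,0]]';python3 -m handwheel '[[0,0,-1,0],[0,0,-1,0]]'
```

```text
time_s: 22.9
position: [504.2, -270.6, 25.3]
orientation: [[0.069, 0.997, 0.035], [0.034, 0.033, -0.999], [-0.997, 0.07, -0.032]]
force: [0.5, 1.2, -2.0]
finger_gap: 34.6
time_s: 23.15
position: [504.5, -270.5, 23.5]
orientation: [[0.069, 0.997, 0.035], [0.034, 0.033, -0.999], [-0.997, 0.07, -0.032]]
force: [-1.9, 0.9, 14.4]
finger_gap: 34.2
```

Touchdown at 23.5, as predicted (23.6). Now I release and rise.

```bash
python3 -m handwheel '[[0,0,0.5,0],[0,0,0,0],[0,0,0,0],[0,0,0,0]]' 0.2; python3 -m handwheel '[[0,0,10,0],[0,0,30,0],[0,0,50,0],[-10,-50,50,0],[-10,-55,40,0],[-10,-55,0,0],[-10,-55,0,0],[0,0,0,0]]'; python3 - <<'E'
from h import *
t=read_camera("top");s=read_camera("scene")
cv2.imwrite("pics/t5.png",t[:,:,::-1]);cv2.imwrite("pics/s5.png",s[:,:,::-1])
crop(s,110,225,130,95,6,"pics/n2.png")
E
```

```text
time_s: 23.65
position: [504.9, -270.8, 24.4]
orientation: [[0.07, 0.997, 0.035], [0.034, 0.033, -0.999], [-0.997, 0.071, -0.031]]
force: [-0.5, -0.1, 0.4]
finger_gap: 55.7
time_s: 24.65
position: [464.4, -480.5, 206.9]
orientation: [[0.072, 0.997, 0.039], [0.03, 0.037, -0.999], [-0.997, 0.073, -0.027]]
force: [-0.6, 0.6, -0.7]
finger_gap: 55.8
```

View pics/n2.png

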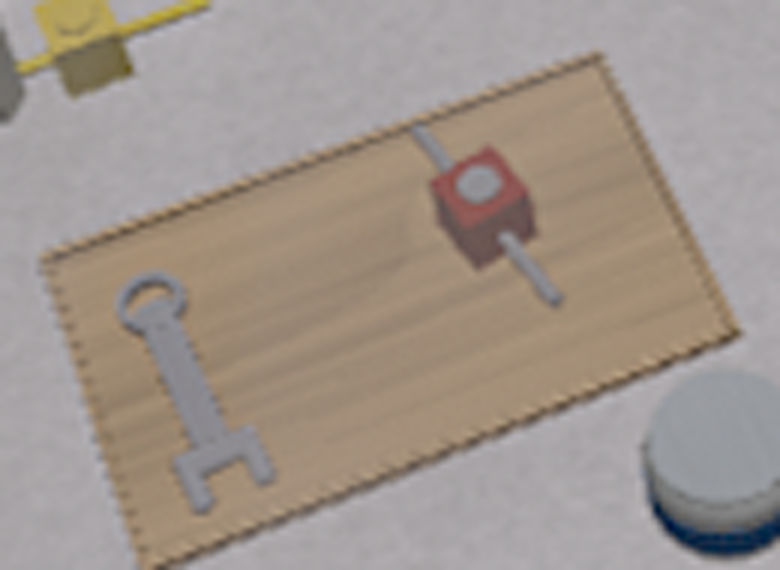

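View pics/t5.png

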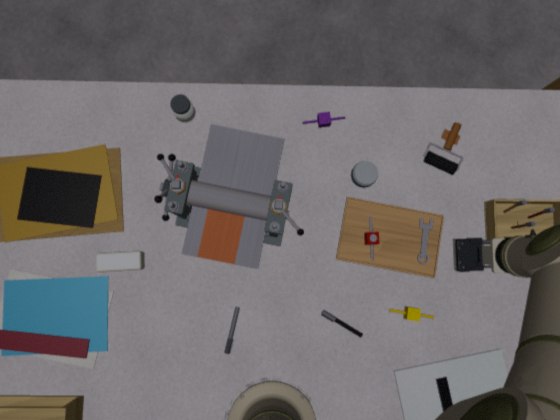

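```bash
python3 - <<'E'
from h import *
t=cv2.imread("pics/t5.png")[:,:,::-1];s=cv2.imread("pics/s5.png")[:,:,::-1]
def blob(im,x0,y0,x1,y1,f):
    a=im[y0:y1,x0:x1].astype(int);k=f(a).astype(np.uint8);N,l,st,c=cv2.connectedComponentsWithStats(k);i=1+np.argmax(st[1:,4]);return c[i]+[x0,y0]
blk=lambda a:a.max(2)<45
bt=blob(t,292,222,312,242,blk)
X=plane("top",bt,193);print("ball px",bt,"rel",X-[571,-10,193],np.degrees(np.arctan2(X[1]+10,X[0]-571)))
red=lambda a:(a[...,0]>1.7*a[...,1])&(a[...,0]>50)
rt=blob(t,355,222,390,255,red);rs=blob(s,170,240,205,272,lambda a:(a[...,0]>1.7*a[...,1])&(a[...,0]>50));print("key",rt,rs,tri(rt,rs))
pt=blob(t,272,190,285,202,lambda a:(a[...,0]>1.5*a[...,1])&(a[...,0]>60));print("pointer mid",plane("top",pt,197)-[571,-10,197])
print(observe()["time_s"])
close_job()
E
```

```text
ball px [300.         231.70833333] rel [-63.56534327 -52.4599492    0.        ] -140.46742607527938
key [371.06818182 237.9469697 ] [189.35526316 256.22368421] (array([ 503.40695925, -268.93977995,   33.35165854]), [np.float64(1.8438519454115678), np.float64(1.8438519454115183)])
pointer mid [21.34614538 -0.85159629  0.        ]
24.75
the job is handed in; nothing more can be done
```

The right-hand screw is locked and the job was handed in at about 25 s of the 72 s. It reports no verdict, so the results below rest on my own measurements.

- **Key on:** I set the red T-key on the screw head. It seated at a tool height of 217.1 mm, against 217 expected.
- **Lock nut:** I pushed the lever clockwise until the nut met the cap, then nipped it to about 14 N at 61 mm. That is 0.8–0.9 N m, and total force stayed near 16 N, under the 25 N limit. The lever ball ended at about -140° in world axes, or about -130° from the press's x. It read the same again about 9 s later, so the nut had not slackened.
- **Screw setting:** The pointer tip crept about 5.5 mm, against 10.5 mm allowed.
- **Key back:** The key came off freely and stands upright in the tray at about (503, -269). The last pictures show the spanner, ink tin and eraser unmoved, and the gripper clear of everything.

- **Not measured:** I could not read the nut's nip angle. I judged it from the force felt and from the lever giving about 3° under the push.
- **Tool tilt:** The tool picked up a 4° tilt while pushing and kept it, but the key still stands upright.
- **Rough cross-check:** The two camera views of the key differed by 1.8 mm in the last check, because the colour mask also took in the key's sides.

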